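# Wet the dish and hold the thickness gauge's foot up for cleaning

### The job

I want to clean the foot and anvil of the thickness gauge with alcohol before zeroing it: first press the cap of the blue pump bottle all the way down and let it spring back up, so that its dish fills. Then swing the gauge's cam lever by its red handle up to its highest lift, where the arm stands straight up at the white mark (farther over, the foot sinks again), and finish while still holding it there, because it springs back when let go and I will be wiping under the raised foot. Do not knock the dial, and leave the other things on the bench where they are.

Things in the scene. Friction and masses are not known exactly. Their poses are not given: they have to be found in the camera images.
- gauge: Grey bench thickness gauge, fixed: base x -115 to 55, y -50 to 50, 28 high; column x -105 to -62, y -22 to 22, 206 high; head on it, 202 high, dial on its front. Origin on the table right under the foot; z up, x to the front (dial side). The cam lever is on its -y side, its shaft 115 above the table at x = -32.
- dial: Dial of the gauge, round black housing, diameter 69, with steel bezel and white face looking along the gauge's +x; delicate. Origin on the dial's axis, at the back of its housing, 187 above the table; its top is at 222. It moves with the gauge.
- cam_lever (a joint): Angle of the cam lever (rad) about a level shaft along the gauge's y. 0 = at rest, arm towards the gauge's -x and 0.35 rad below level; grows as the handle swings up and over towards +x. 1.92 = arm straight up, in line with the white mark: highest lift. Beyond it the foot sinks; far stop 2.60. Springs back to 0 when let go: it pulls with 1 to 2.5 N at the handle all the way.
- lever_arm: The lever's straight steel rod (diameter 10) with its red handle. Origin on the shaft's axis in the gauge's middle plane; y along the shaft as the gauge's y.
- lever_handle (a point): Middle of the red handle at the lever's end: a round grip, diameter 22, 50 long, lying along the gauge's y (parallel to the shaft), turning freely on its pin like a crank handle. 95 from the shaft's axis and 106 to the -y side of the gauge's middle plane; the rod is 35 from this point towards the gauge (+y).
- lever_pivot (a point): Point of the shaft's axis level with the handle's middle along y, about which that middle swings; does not move when the lever turns.
- spindle (a joint): Lift of the gauge's spindle with its foot (m): 0 = foot down on the anvil, about 0.0105 at the highest lift. Moved by the cam, falls back by its own weight.
- foot_face (a point): Centre of the underside of the foot (steel disc, diameter 20); 45 above the table when down.
- bottle: Blue alcohol pump bottle, diameter 66, in a steel holder screwed to the table (plate 100 x 100 x 6, cup diameter 73 up to 42 high). Fixed. Origin on the table under its middle.
- pump_cap (a joint): How far the bottle's sprung steel cap is pressed down (m): 0 = up, 0.010 = fully down. Starts to move at 2 N, fully down at 7 N, springs back by itself.
- cap_top (a point): Middle of the cap's top (round shallow dish, diameter 53, rim 2 high), 156 above the table when up; moves with the cap.
- coupon: orange printed test disc, diameter 50, 6 thick; loose bystander, origin at the centre of its underside.
- gauge_block: small steel gauge block, 35 x 12 x 20 high; loose bystander, origin at the centre of its underside.
- swab_jar: glass jar with white lid, diameter 54, 76 high; loose bystander, origin at the centre of its underside.
- caliper: digital caliper lying flat, 225 long along its y, black display, about 14 high; loose bystander, origin at the centre of its underside.
- screwdriver: screwdriver lying flat, 180 long; loose bystander.
- bracket: orange printed L-bracket, 60 x 45, 56 high; loose bystander, origin at the centre of its underside.
Not all that is in view belongs to the job. There is more than one size of the bottle; the job needs the largest.

How it is judged (in metres and radians):
On the way, in this order (a step that is already met when the one before it is completed fails the run):
1. the pump cap is pressed all the way down, the lever still at rest (value of joint pump_cap above 0.008 m and value of joint cam_lever below 0.3 rad), for 0.1 s.
2. the cap is let go and springs back up (value of joint pump_cap below 0.002 m), for 0.2 s.
3. the lever is at its highest lift and held there by the robot (value of joint cam_lever between 1.67 and 2.17 rad and value of joint spindle above 0.0098 m and contact force between any of the fingers, the arm and lever_arm above 0.5 N), for 0.5 s.
At the end, for the whole second after the job is handed in: the robot holds the cam lever (contact force over 0.5 N) at rest within 0.25 rad of the upright, highest-lift position (1.67 to 2.17 rad), the foot is up by more than 9.8 mm, and the pump cap is up (within 2 mm) (all of step 3 and velocity of joint cam_lever between -0.1 and 0.1 rad/s and value of joint pump_cap below 0.002 m); the arm keeps its last pose, push and grip.
It fails at once if the dial is knocked (over 10 N) (contact force between any of the arm, the fingers and dial above 10 N).
It fails at once if another thing on the bench is moved by more than 20 mm (distance of any of coupon, gauge_block, swab_jar, caliper, screwdriver, bracket from where it was at the start of the episode above 0.02 m).
It also fails if it takes over 51 s, if anything falls off the work surface, if the arm or the gripper's body presses on something with over 40 N, if the wrist force passes 120 N, or if a joint passes its speed limit or range.

### The arm

A 7-joint arm with a two-finger parallel gripper is mounted at the origin on the work surface. World frame = base frame: x ahead of the robot, y to its left, z up, the work surface at z = 0. Lengths are in mm, angles in rad, forces in N, time in s.
With the tool pointing down it reaches from about 350 to 900 mm from the base axis. Payload 19.9 kg.
Tool frame: the origin (TCP) lies on the centre line of the jaws, within the pads' length; the fingertips stand 19 mm ahead of it and the grasp point (between the pads) is the TCP; z points along the fingers, x is the direction in which the jaws open and shut, and the axes are right-handed (so a half turn about z gives the same grasp; the last joint's range is limited). The gripper opens to 85 mm and grips with 20 to 120 N. Pads are 22 mm wide; open, the fingers measure 114 mm over their backs; the gripper's body (76 mm by 85 mm) begins 54 mm behind the grasp point. The pads swing forward as they close: fully open they stand 13 mm farther back than shut.
Start: joints at [-1.149, 0.417, -0.01, 1.614, 0.005, 1.111, -0.053], TCP at [279.581, 558.962, 250.26] pointing down, gripper open.
Joint ranges: [-2.81, 2.81], [-0.39, 2.02], [-1.27, 1.25], [0.06, 2.57], [-1.19, 4.33], [0.19, 2], [-2.82, 2.82]. Speed limits (rad/s): [1.89, 1.89, 2.39, 2.39, 3.01, 3.01, 3.01].

### API

Orientations are given as a 3x3 rotation matrix whose columns are the frame's x, y, z axes.
In Python, from cell import env gives the robot as it stands. Calls block until the motion is done:
- env.goto(position, orientation): joint-space move of the TCP to a pose.
- env.servo_line(position, rotation=None, vel=150, stop_force=None): straight line of the TCP; rotation=None keeps the orientation; vel is the mean speed in mm/s. With stop_force (N) it stops when the force on the tool has changed by that much, and returns True; else False.
- env.movej(angles): joint-space move.
- env.open_gripper() and env.gripper_close(effort=None): open the fingers fully, or close them until they stop; effort is the grip in N (None keeps the last).
- env.sleep(seconds).
- env.inverse_kinematics(position, orientation): joint angles nearest the present ones, or None.
- env.sense(): the state.
- env.capture(name): name is "side" or "top" or "wrist"; returns a dict with "pixels" (384x512x3 uint8, red, green, blue), "depth" (384x512 float32, mm along the optical axis (not along the pixel's ray), 0 where there is no reading), "K" (3x3 intrinsics, pixels), "k1" (the pictures are not rectified: a ray, as slopes to the right and down, at radius r is drawn at 1 + k1 r^2 times it, then the intrinsics apply), "cam_to_world" (4x4, takes a point from camera to world coordinates); the wrist camera has in their place "tool_from_camera" (4x4, takes a point from camera to tool coordinates, whose origin is the TCP and whose axes are the tool frame's). Camera axes: x right, y down, z forward; pixel columns grow to the right and rows downward; lengths in mm; the calibration is good to about 2 mm. A picture is of the moment at which its call begins: read the wrist's pose just before it.
A pose or a line that the arm cannot do raises env.IKError and nothing moves.
- env.hand_in(): hands the job in, once; it reports no verdict.
The state is a dict: "time_s": time; "qpos": joint angles; "qvel": joint speeds; "joint_efforts": joint torques, N m; "tcp_pos": TCP position; "eef_rot": TCP orientation; "wrist_force": force on the tool from outside, world axes, zero at the start; "ft_torque": the same for the moment, N m; "gripper_width": finger opening in mm.
Only numpy, scipy, OpenCV 4.12 (cv2) and the standard library are available. Lean on these libraries where they do the work, as an engineer would, in place of code of your own. Each camera call takes 0.05 s, during which the arm holds its last target.

## Working session

There is one attempt and no reset: what is moved stays moved. The work goes in short steps, each a Python script; the robot and the scene stay as the last script left them, time stands still between calls to the robot, and variables do not carry over. Pictures are saved under pics/ and viewed, and the job is handed in when it is done.

```bash
ls; mkdir -p pics
cat > h.py <<'E'
import numpy as np, cv2
from cell import env
def cap(n,save=None):
    s=env.sense(); c=env.capture(n)
    if n=='wrist':
        T=np.eye(4);T[:3,:3]=np.array(s['eef_rot']).reshape(3,3);T[:3,3]=s['tcp_pos'];c['cam_to_world']=T@np.array(c['tool_from_camera'])
    if save:
        cv2.imwrite(f'pics/{save}.png',cv2.cvtColor(c['pixels'],cv2.COLOR_RGB2BGR)); np.savez(f'pics/{save}.npz',**c)
    return c
def ray(c,u,v):
    K=np.array(c['K']);k=float(c['k1']);p=np.array([(u-K[0,2])/K[0,0],(v-K[1,2])/K[1,1]]);q=p.copy()
    for _ in range(20): q=p/(1+k*(q@q))
    return np.array([q[0],q[1],1])
def p3(c,u,v,d=None):
    if d is None: d=float(c['depth'][int(round(v)),int(round(u))])
    return (np.array(c['cam_to_world'])@np.r_[ray(c,u,v)*d,1])[:3]
def atz(c,u,v,z):
    T=np.array(c['cam_to_world']);r=T[:3,:3]@ray(c,u,v);return T[:3,3]+r*(z-T[2,3])/r[2]
def proj(c,P):
    T=np.linalg.inv(np.array(c['cam_to_world']));p=(T@np.r_[P,1])[:3];q=p[:2]/p[2];q=q*(1+float(c['k1'])*(q@q));K=np.array(c['K'])
    return np.array([K[0,0]*q[0]+K[0,2],K[1,1]*q[1]+K[1,2]])
def ld(s): return dict(np.load(f'pics/{s}.npz'))
E
python3 - <<'E'
from h import *
for n in ['side','top','wrist']: cap(n,n+'0')
print(env.sense())
E
```

```text
pics
{'time_s': 0.15, 'qpos': array([-1.14849921,  0.4178506 , -0.01032239,  1.61397777,  0.00470415,
        1.11068122, -0.05300896]), 'qvel': array([ 0.00020022, -0.00182331,  0.00025385, -0.00242095, -0.00087543,
       -0.00148006, -0.00060203]), 'joint_efforts': array([ 3.83097095e-04, -8.64746618e+01,  6.79185893e-01, -4.35056841e+01,
        1.92530709e-02,  5.85870759e-03,  1.08105439e-06]), 'tcp_pos': array([279.48898557, 558.78343644, 249.81973849]), 'eef_rot': array([[ 4.47331045e-01,  8.94368394e-01, -3.34215254e-04],
       [ 8.94368013e-01, -4.47331165e-01, -8.28261170e-04],
       [-8.90275511e-04,  7.15955025e-05, -9.99999601e-01]]), 'wrist_force': array([-0.3029413 , -0.69349019, -0.0232015 ]), 'ft_torque': array([-0.03626391, -0.03429617,  0.00434443]), 'gripper_width': 85.47075178824872}
```

View pics/side0.png

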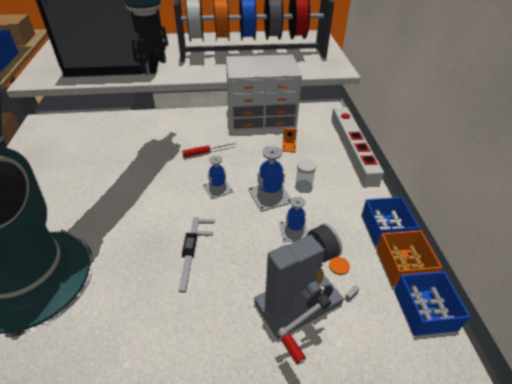

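View pics/top0.png

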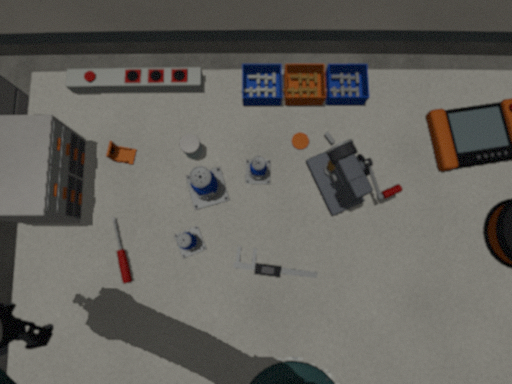

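View pics/wrist0.png

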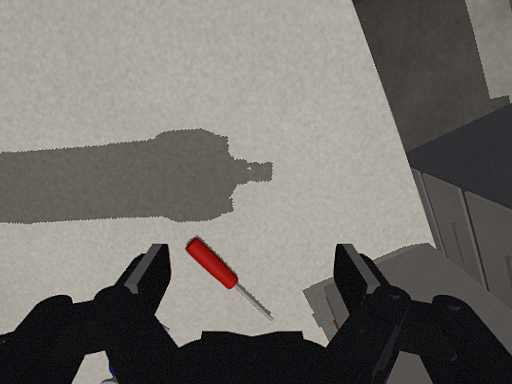

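Bottle candidates are, in the side view, (271,178), (217,178) and (296,218), which are (203,181), (189,241) and (259,168) in the top view. The one at side (271,178) / top (203,181) looks largest. Red handles: the lever is at side (293,347) / top (391,192), and the screwdriver at side (197,152). I'll check both choices in close crops.

Run:
```python
import cv2,numpy as np
t=cv2.imread('pics/top0.png');s=cv2.imread('pics/side0.png')
r=lambda a:cv2.resize(a,(400,300),interpolation=cv2.INTER_CUBIC)
# top bottles x160-280,y140-... 
a=r(t[135:225,160:280]);b=r(t[130:220,295:415]);c=r(s[135:255,190:350]);d=r(s[220:370,230:430])
cv2.imwrite('pics/crop1.png',np.vstack([np.hstack([a,b]),np.hstack([c,d])]))
from h import *
T=ld('top0');S=ld('side0')
for n,u,v in [('big',203,175),('s1',187,238),('s2',258,162),('coupon',301,141),('handle',391,192),('baseplate',330,200)]: print(n,p3(T,u,v).round(1))
for n,u,v in [('big',272,153),('s1',216,161),('s2',296,203),('handle',293,347)]: print('S',n,p3(S,u,v).round(1))
```

```text
big [598.1 214.9 154.5]
s1 [450.7 258.4 106.3]
s2 [640.5  82.2 108.1]
coupon [725.3 -41.    6.9]
handle [ 563.9 -257.9   90.4]
baseplate [ 553.4 -111.8   29.9]
S big [596.2 219.5 153.9]
S s1 [450.  258.5 107.8]
S s2 [637.4  80.1 104.6]
S handle [ 568.7 -262.5   89.9]
```

View pics/crop1.png

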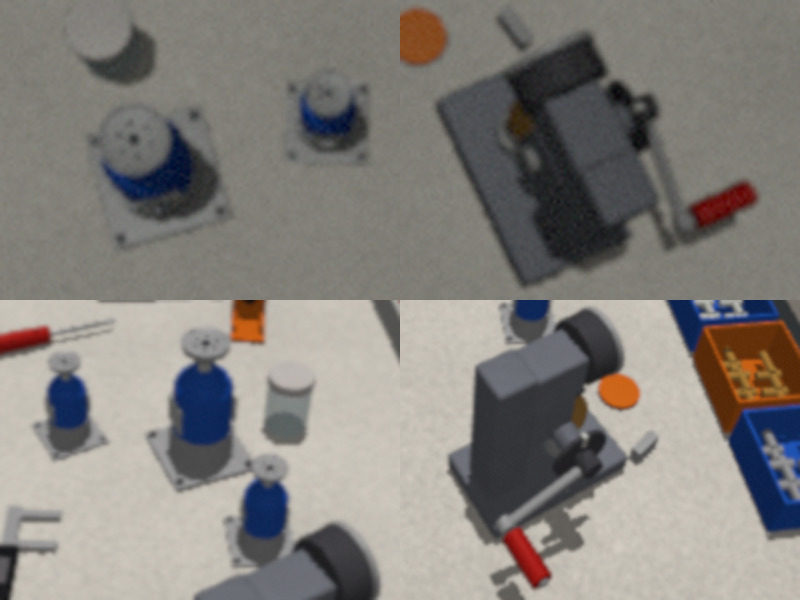

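Run:
```python
from h import *
T=ld('top0');S=ld('side0')
f=lambda x,y:(295+(x-400)/3.3333,130+y/3.3333)
A=atz(T,*f(440,104),28);B=atz(T,*f(525,284),28);C=atz(T,*f(588,35),28)
print(A,B,C,np.linalg.norm(A-B),np.linalg.norm(A-C))
print('yaw',np.degrees(np.arctan2(*(A-B)[1::-1])),np.degrees(np.arctan2(*(A-C)[1::-1]))-90)
print('cap',atz(T,160+136/3.333,135+139/3.333,156), 'capS',atz(S,190+206/2.5,135+(343-300)/2.5,156))
for c,us in ((T,[f(697,210),f(752,190),f(725,200),f(683,222)]),(S,[(230+(510-400)/2,220+(538-300)/2),(230+(543-400)/2,220+(578-300)/2)])):
  for u in us: print(u,p3(c,*u))
# depth pts of red handle
for c in (T,S):
  h=cv2.cvtColor(c['pixels'],cv2.COLOR_RGB2HSV);m=((h[...,0]<8)|(h[...,0]>172))&(h[...,1]>150)&(h[...,2]>60)
  P=np.array([p3(c,u,v) for v,u in zip(*np.nonzero(m)) if c['depth'][v,u]>0])
  k=np.linalg.norm(P[:,:2]-[565,-260],axis=1)<60;P=P[k];k=P[:,2]>60;P=P[k]
  print(len(P),P.mean(0),P.min(0),P.max(0));w=np.linalg.svd(P-P.mean(0))[2];print(w[0], np.degrees(np.arctan2(w[0][1],w[0][0])),np.ptp((P-P.mean(0))@w[0]))
```

```text
[661.50977118 -53.21265159  28.        ] [ 512.40309119 -117.36611252   28.        ] [ 719.73127418 -178.41223702   28.        ] 162.32211361267514 138.0749057678946
yaw 23.279893567465766 24.939818269188535
cap [593.63133406 219.91655934 156.        ] capS [597.20243776 220.04424667 156.        ]
(384.1008910089101, 193.00063000630007) [ 560.63725569 -238.12867867   95.54136648]
(400.6010560105601, 187.00057000570007) [ 576.38997681 -282.89324384   92.45607048]
(392.5009750097501, 190.00060000600007) [ 568.54467702 -260.94136587   93.64087041]
(379.90084900849007, 196.60066600666005) [ 552.66712313 -229.31723638   87.67020942]
(285.0, 339.0) [ 556.83891571 -247.50035937   91.80304648]
(301.5, 359.0) [ 580.11095158 -283.50747834   86.71395152]
119 [ 566.41582656 -259.0323246    91.57453798] [ 551.12824876 -280.68500617   85.2845123 ] [ 582.53237623 -237.47349586   96.51575967]
[-0.4224144   0.90601711 -0.02643982] 114.99645139217469 46.433932635573456
289 [ 567.81621388 -263.54093544   89.74846433] [ 552.21438383 -287.94016084   82.90443802] [ 584.65486669 -237.60713793   94.08896615]
[ 0.38490283 -0.92295288  0.00279303] -67.36219890695841 49.249444727810015
```

```bash
cat >> h.py <<'E'
def down(deg):
    c,s=np.cos(np.radians(deg)),np.sin(np.radians(deg));return np.array([[c,s,0],[s,-c,0],[0,0,-1.]])
E
python3 - <<'E'
from h import *
T=ld('top0')
for u,v in [(84,212),(84,150),(78,200),(50,120),(60,213),(190,146),(120,152)]: print(u,v,p3(T,u,v).round(0))
H=np.array([567,-261,82.4])
for p in ([595.5,220,230],[567,-261,200],[567,-261,82],[648,-225,210],[648,-225,280]):
  for y in (24,204): print(p,y,env.inverse_kinematics(np.array(p,float),down(y)))
E
```

```text
84 212 [530. 564.  -4.]
84 150 [703. 569.  10.]
78 200 [559. 569.  28.]
50 120 [725. 574. 197.]
60 213 [512. 567. 128.]
190 146 [693. 260.  76.]
120 152 [697. 468.   7.]
[595.5, 220, 230] 24 [-0.61241807  0.46464441  0.28560384  1.6162268  -0.14353165  1.08138165
  0.13100862]
[595.5, 220, 230] 204 [-1.11115311  0.69794601  1.08219648  1.63274216 -0.65027366  1.21482278
 -2.61052228]
[567, -261, 200] 24 [-0.29064527  0.66808325  0.98627723  1.68731894 -0.60952036  1.12544378
  1.29086441]
[567, -261, 200] 204 [-0.33729734  0.72169079  1.08187588  1.68859614 -0.68838167  1.16323878
 -1.79055514]
[567, -261, 82] 24 [-0.19665025  0.7862653   0.83207589  1.75570515 -0.71155864  0.92940873
  1.35827089]
[567, -261, 82] 204 [-0.32535539  0.93370862  1.07769513  1.75945249 -0.94386542  1.06407935
 -1.62169444]
[648, -225, 210] 24 [-0.2094207   0.68346038  0.77732991  1.50321143 -0.5035074   1.16285619
  1.07637127]
[648, -225, 210] 204 [-0.35389147  0.82251015  1.07993134  1.50804394 -0.74504657  1.26388835
 -1.89992859]
[648, -225, 280] 24 [-0.23749611  0.63373815  0.8379639   1.43115068 -0.47630594  1.28687467
  1.05513678]
[648, -225, 280] 204 [-0.34869738  0.73930908  1.08103433  1.43486907 -0.65436878  1.35523092
 -1.96293507]
```

```bash
python3 - <<'E'
from h import *
env.goto(np.array([595.5,220,240.]),down(24))
env.gripper_close(20)
s=env.sense();print(s['time_s'],s['tcp_pos'],s['wrist_force'],s['gripper_width'])
cap('wrist','w1');cap('side','s1');cap('top','t1')
E
python3 -c "
import cv2,numpy as np
a=[cv2.imread(f'pics/{n}.png') for n in('w1','s1','t1')]
o=np.hstack([cv2.resize(a[0],(400,300)),cv2.resize(a[1][90:210,200:360],(400,300))]);cv2.imwrite('pics/c2.png',o)"
```

```text
2.6083 [595.48699103 219.95257353 239.98792469] [-0.14371896  0.92030389 -0.18641429] 0.2686871279136121
```

View pics/c2.png

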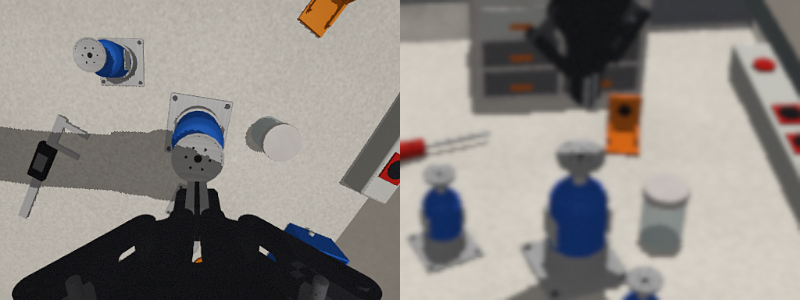

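The fingers are shut over the largest bottle. The wrist view puts the cap's middle at about (252,201) full-size. I'll check that and then press.

```bash
python3 - <<'E'
from h import *
c=ld('w1');C=atz(c,252,201,156);print(C,p3(c,252,201))
if np.linalg.norm(C[:2]-[595.5,220])<8:
  p=np.array([(C[0]+595.5)/2,(C[1]+220)/2,182.])
  env.servo_line(p,vel=150)
  r=env.servo_line(p-[0,0,26],vel=25,stop_force=14)
  s=env.sense();print(r,s['time_s'],s['tcp_pos'],s['wrist_force'])
  env.sleep(0.3);s=env.sense();print(s['tcp_pos'],s['wrist_force'])
  cap('side','s2')
E
python3 -c "
import cv2,numpy as np
a=cv2.imread('pics/s2.png')
cv2.imwrite('pics/c3.png',cv2.resize(a[90:210,200:360],(640,480)))"
```

```text
[594.2522109  224.97610321 156.        ] [594.17087658 225.15677956 156.56486084]
True 4.0 [595.21113834 222.59582101 165.56361225] [-3.00405906 -0.54937874 11.4555265 ]
[595.23741809 222.60784456 165.53282516] [-3.23074747 -2.1139869  13.77484972]
```

View pics/c3.png

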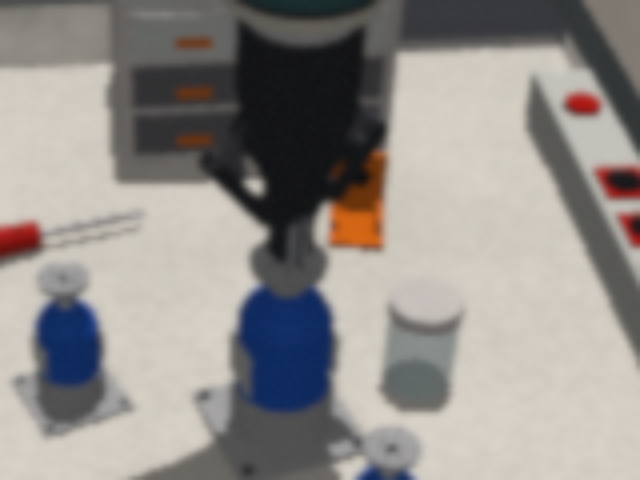

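The tip is at 146.5 with 14 N on it, so the cap is down. Next I'll lift and go high over the gauge to the handle.

```bash
python3 - <<'E'
from h import *
s=env.sense();p=s['tcp_pos'].copy();p[2]=210
env.servo_line(p,vel=120);env.sleep(0.2);p[2]=340;env.servo_line(p,vel=250)
cap('side','s3')
env.goto(np.array([567,-261,340.]),down(24));env.open_gripper()
env.servo_line(np.array([567,-261,230.]),vel=200)
s=env.sense();print(s['time_s'],s['tcp_pos'],s['wrist_force'])
cap('wrist','w3');cap('side','s4')
E
python3 -c "
import cv2,numpy as np
a=[cv2.imread(f'pics/{n}.png') for n in('s3','w3','s4')]
cv2.imwrite('pics/c4.png',np.vstack([np.hstack([cv2.resize(a[0][90:210,200:360],(400,300)),cv2.resize(a[2],(400,300))])]))
cv2.imwrite('pics/c5.png',cv2.resize(a[1],(800,600)))"
```

```text
9.0417 [ 567.41914962 -261.39548585  231.13970481] [-0.15959189  0.48903048 -0.33113577]
```

View pics/c4.png

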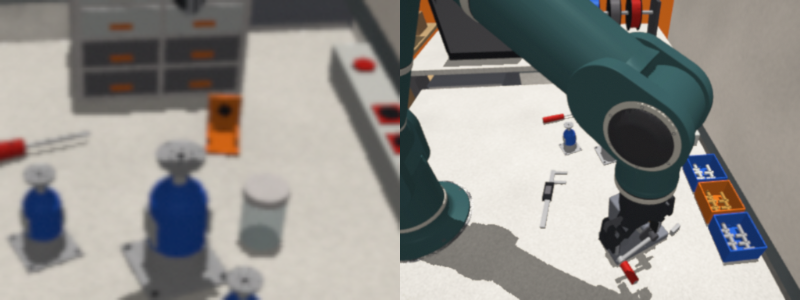

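View pics/c5.png

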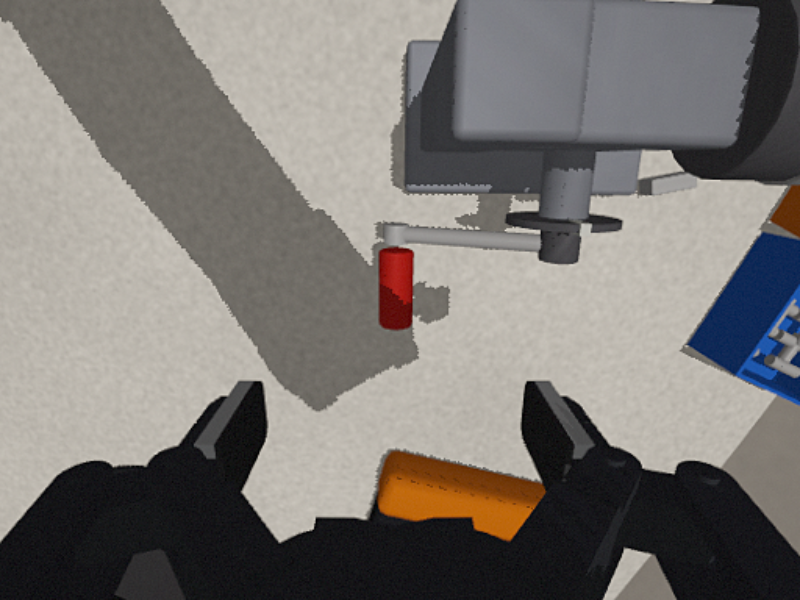

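Run:
```python
from h import *
c=ld('w3');k=1/1.5625
R=c['cam_to_world']
for n,u,v,z in [('h0',396,250,93.4),('h1',396,328,93.4),('hm',396,289,93.4),('hubend',560,262,115),('hubtop',560,245,None),('shaft',567,180,None),('rodL',405,234,None),('rodR',535,243,None),('headL',460,138,None),('headR',735,140,None),('tab',420,470,None),('tab',500,480,None)]:
  q=p3(c,u*k,v*k) ; print(n,q.round(1), None if z is None else atz(c,u*k,v*k,z).round(1))
h=cv2.cvtColor(c['pixels'],cv2.COLOR_RGB2HSV);m=((h[...,0]<8)|(h[...,0]>172))&(h[...,1]>150)&(h[...,2]>60)
P=np.array([p3(c,u,v) for v,u in zip(*np.nonzero(m)) if c['depth'][v,u]>0 and 230<u<280 and 150<v<220])
w=np.linalg.svd(P-P.mean(0))[2];print(P.mean(0),P.max(0),w[0],np.degrees(np.arctan2(w[0][1],w[0][0])))
```

```text
h0 [ 559.7 -237.8   83.8] [ 558.9 -236.1   93.4]
h1 [ 579.3 -281.8   92.7] [ 579.2 -281.6   93.4]
hm [ 568.8 -258.4   92.7] [ 568.7 -258.2   93.4]
hubend [ 638.6 -201.   124.6] [ 642.9 -201.4  115. ]
hubtop [ 633.9 -193.   124.8] None
shaft [ 619.2 -163.1  128. ] None
rodL [ 560.2 -225.8   89.7] None
rodR [ 624.4 -197.8  116.3] None
headL [ 553.2 -175.   203.9] None
headR [ 638.1 -136.3  201. ] None
tab [ 664.  -418.5   28.7] None
tab [ 742.3 -408.2   15.5] None
[ 568.421167   -258.46185981   90.27641547] [ 587.48891283 -234.26225703   94.66027836] [ 0.40380535 -0.9139199   0.04112982] -66.16229406389402
```

The cap is back up. The handle's middle is at about (569,-259) and the gauge yaw is 24°; the views agree within 2–3 mm. Next: grasp.

```bash
python3 - <<'E'
from h import *
o=np.array([.407,-.9135,0])*3
H=np.array([568.7,-259.2,82.4])+o
R=down(24)
env.servo_line(H+[0,0,60],R,vel=150)
print(env.servo_line(H,R,vel=80,stop_force=8), env.sense()['tcp_pos'])
env.gripper_close(25)
env.sleep(.2)
s=env.sense();print(s['time_s'],s['tcp_pos'],s['wrist_force'],s['ft_torque'],s['gripper_width'])
cap('side','s5');cap('wrist','w5')
E
python3 -c "
import cv2,numpy as np
a=[cv2.imread(f'pics/{n}.png') for n in('s5','w5')]
cv2.imwrite('pics/c6.png',np.hstack([cv2.resize(a[0][220:370,230:430],(400,300)),cv2.resize(a[1],(400,300))]))"
```

```text
False [ 570.13389601 -262.14902382   82.77564013]
11.575 [ 569.56049303 -262.17577073   82.39672384] [-4.99344279 -1.18593812  3.42631786] [-0.17535042  1.08413327 -0.02632385] 20.837355551001032
```

View pics/c6.png

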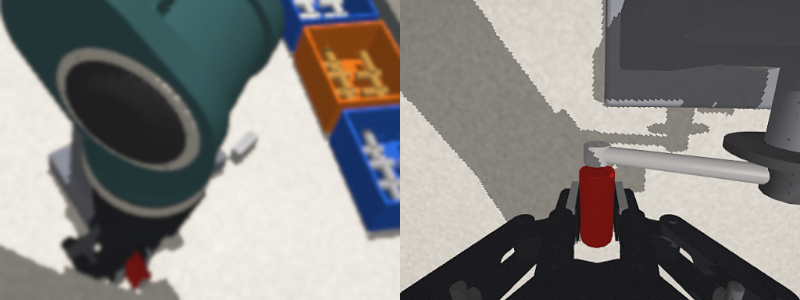

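The handle is between the pads (width 20.8). Next I'll swing in small arc steps with a gentle radial force correction.

```bash
python3 - <<'E'
from h import *
ex=np.array([np.cos(np.radians(24)),np.sin(np.radians(24)),0]);ez=np.array([0,0,1.]);R=down(24)
s0=env.sense();H=s0['tcp_pos'];a0=.35
piv=H+95*(np.cos(a0)*ex+np.sin(a0)*ez); piv[2]=115
np.save('piv.npy',piv);corr=np.zeros(3);print(piv)
for th in np.arange(.12,1.93,.12):
  a=th-.35;rad=-np.cos(a)*ex+np.sin(a)*ez
  try: env.servo_line(piv+95*rad+corr,R,vel=70)
  except env.IKError as e: print('IK',e);break
  s=env.sense();f=s['wrist_force'];fr=f@rad;tan=np.sin(a)*ex+np.cos(a)*ez
  corr=corr+np.clip(.04*fr,-1,1)*rad
  d=s['tcp_pos']-piv
  print(round(th,2),'t',round(s['time_s'],1),'fr %.1f ft %.1f fy %.1f'%(fr,f@tan,f@R[:,1]),'ang %.3f r %.1f'%(np.arctan2(d@ez,-(d@ex))+.35,np.hypot(d@ez,d@ex)),corr.round(1),round(s['gripper_width'],1))
  if np.linalg.norm(f)>45: print('stop',f);break
np.save('corr.npy',corr)
cap('side','s6');cap('top','t6');cap('wrist','w6')
E
python3 -c "
import cv2,numpy as np
a=[cv2.imread(f'pics/{n}.png') for n in('s6','w6','t6')]
cv2.imwrite('pics/c7.png',np.vstack([np.hstack([cv2.resize(a[0][180:360,210:450],(400,300)),cv2.resize(a[1],(400,300))]),np.hstack([cv2.resize(a[2][115:235,290:450],(400,300)),cv2.resize(a[0],(400,300))])]))"
```

```text
[ 651.11430527 -225.88775135  115.        ]
0.12 t 12.0 fr 3.8 ft -1.9 fy -0.3 ang 0.122 r 95.1 [-0.1 -0.1 -0. ] 21.1
0.24 t 12.3 fr 3.1 ft -2.0 fy -0.0 ang 0.244 r 95.2 [-0.2 -0.1 -0. ] 20.7
0.36 t 12.6 fr 4.0 ft -2.4 fy -1.0 ang 0.367 r 95.3 [-0.4 -0.2 -0. ] 21.4
0.48 t 12.9 fr 3.7 ft -1.3 fy -1.8 ang 0.489 r 95.4 [-0.5 -0.2 -0. ] 21.3
0.6 t 13.3 fr 2.2 ft -2.5 fy -2.4 ang 0.609 r 95.4 [-0.6 -0.3 -0. ] 21.2
0.72 t 13.6 fr 1.8 ft -2.6 fy -2.9 ang 0.727 r 95.5 [-0.7 -0.3  0. ] 21.0
0.84 t 13.9 fr 0.3 ft -1.1 fy -3.2 ang 0.845 r 95.6 [-0.7 -0.3  0. ] 21.2
0.96 t 14.2 fr 0.5 ft -1.8 fy -1.2 ang 0.962 r 95.6 [-0.7 -0.3  0. ] 20.9
1.08 t 14.5 fr 1.9 ft -3.4 fy -1.7 ang 1.080 r 95.7 [-0.7 -0.3  0.1] 21.0
1.2 t 14.8 fr 1.7 ft -2.4 fy -0.5 ang 1.200 r 95.7 [-0.8 -0.3  0.1] 21.5
1.32 t 15.2 fr 2.8 ft -2.0 fy 1.5 ang 1.315 r 95.7 [-0.8 -0.4  0.2] 21.0
1.44 t 15.5 fr 3.0 ft -2.4 fy 1.6 ang 1.432 r 95.7 [-0.9 -0.4  0.3] 21.2
1.56 t 15.8 fr 3.3 ft -1.5 fy 4.1 ang 1.550 r 95.7 [-0.9 -0.4  0.5] 21.1
1.68 t 16.1 fr 1.7 ft -1.5 fy 4.0 ang 1.671 r 95.7 [-0.9 -0.4  0.5] 20.9
1.8 t 16.4 fr 1.6 ft -1.9 fy 3.9 ang 1.791 r 95.7 [-0.9 -0.4  0.6] 21.3
1.92 t 16.7 fr 2.2 ft -0.6 fy 4.7 ang 1.912 r 95.6 [-0.9 -0.4  0.7] 20.9
```

View pics/c7.png

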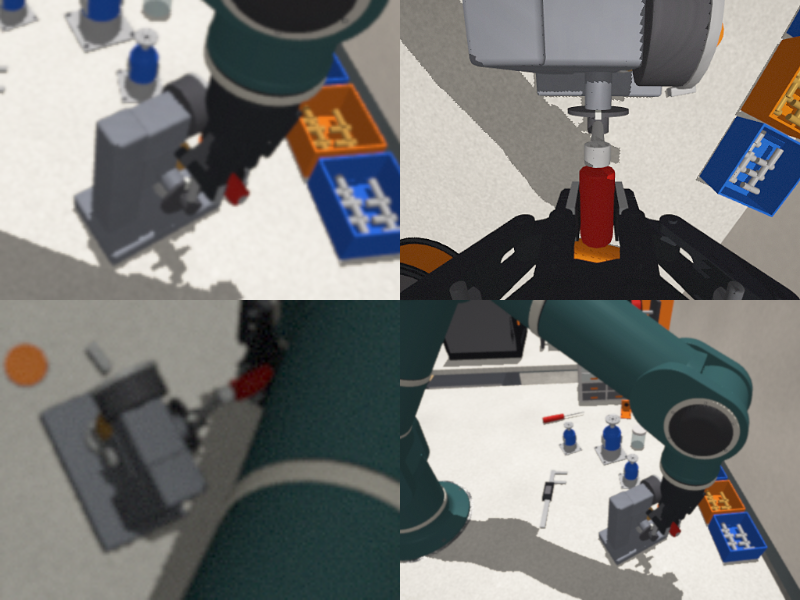

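Run:
```python
from h import *
c=ld('w6');a=cv2.cvtColor(c['pixels'],cv2.COLOR_RGB2BGR)
cv2.imwrite('pics/c8.png',cv2.resize(a[80:200,175:335],(800,600),interpolation=cv2.INTER_CUBIC))
s=env.sense();print(s['tcp_pos'],s['wrist_force'],s['time_s'])
```

```text
[ 650.27062569 -226.77394457  210.64480446] [-0.07955259 -5.64446826  1.9188491 ] 16.8917
```

View pics/c8.png

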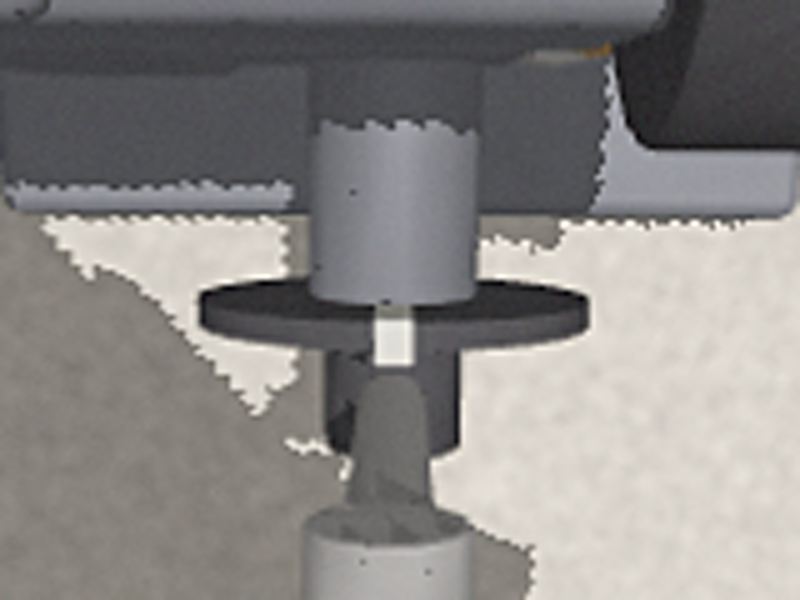

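The rod lines up with the white mark: crop column 393 against 394 for the mark. I'll hold for a moment, check it is still, and hand in.

Run:
```python
from h import *
env.sleep(0.8);s=env.sense();print(s['tcp_pos'],s['wrist_force'],abs(s['qvel']).max(),s['gripper_width'],s['time_s'])
print(env.hand_in())
```

```text
[ 650.23148628 -226.80528402  210.6844307 ] [ 0.97936479 -5.57576959  0.79272833] 0.0032775837658564544 21.06002927592528 17.6917
the job is handed in; nothing more can be done
None
```

I pressed the largest blue bottle's cap fully down and let it spring back. Then I swung the cam lever up by its red handle and handed the job in at 17.7 s, with the gripper still holding the handle upright.

- **Pump cap:** the press reached about 14 N, where 7 N is needed, with the fingertips at about 146.5 mm. A side picture taken after lifting showed the cap back up.
- **Lever:** from the gripper's position it stands at about 1.91 rad. In the wrist picture the rod lines up with the white mark.
- **Hold:** the handle is held at 21 mm finger opening, and the arm was still when I checked.
- **Dial and other things:** the force on the tool stayed around 5 N during the swing, with no sign of contact with the dial. The other things I could see in the last pictures were where they started.
- **Not checked directly:** I judged the foot's lift from the lever angle and the mark rather than measuring it. The camera views disagreed by up to 3 mm on the handle and by about 5 mm on the cap's middle, which did not affect either step.

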